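Fetch the solder spool from behind the stock

ROBOT

A 6-joint arm with a two-finger parallel gripper is mounted at the origin on the work surface. World frame = base frame: x ahead of the robot, y to its left, z up, the work surface at z = 0. Lengths are in mm, angles in rad, forces in N, time in s.
With the tool pointing down it reaches from about 275 to 750 mm from the base axis. Payload 10.2 kg.
Tool frame: the origin (TCP) lies between the finger pads; the fingertips stand 22 mm ahead of it and the grasp point (between the pads) lies 3 mm ahead of it; z points along the fingers, y is the direction in which the jaws open and shut (so a half turn about z gives the same grasp; the last joint's range is limited). The gripper opens to 88 mm and grips with 3 to 60 N. Pads are 18 mm wide; open, the fingers measure 123 mm over their backs; the gripper's body (75 mm by 187 mm) begins 45 mm behind the grasp point.
Start: joints at [0.956, 0.313, 1.498, -0, 1.331, -0.223], TCP at [200.486, 485.218, 260.72] pointing down, gripper open.
Joint ranges: [-2.94, 2.94], [-0.97, 2.17], [0.19, 2.56], [-1.23, 4.37], [0.02, 3.11], [-2.88, 2.88]. Speed limits (rad/s): [2.39, 2.39, 3.01, 3.14, 3.14, 3.14].

INTERFACE

Orientations are given as a unit quaternion [w, x, y, z].
In Python, from bench import env, get_image, job, outline_of gives the robot as it stands.
- The arm moves only by the tool servo_tool, never from a script. Its argument "increments" is one flat list of numbers, 5 for each row, row after row: the shift along the world's x, y, z in units of 40 mm (1.0 is 40 mm), then the turn about the world's z in units of 6 degrees (1.0 is 6 degrees), then the closure, from 0 (fully open) to 1 (shut). In form: [dx, dy, dz, yaw, claw, dx, dy, dz, yaw, claw, ...]. A call has 1 to 10 rows; each row is the pose to reach, as a shift and turn from the pose commanded when the call began; what a row does not reach only later rows make up. A row lasts 1/12 s, in which the tool goes at most 41.7 mm and 7.16 degrees, less where a joint would pass 70% of its speed; a pose out of reach is approached as far as the arm can. A call with a gripper value outside its range is refused whole. The fingers move at their own pace and stop on an object; "force" is the grip in N (left out, the last holds). Time passes only in rows, so rows that repeat a pose let the fingers close. It gives the time, the measured TCP pose, the force and the opening at its end, in the units of the state.
- env.state(): the state, without advancing time (a new reading comes with each control period).
- get_image(name): name is "scene" or "top" or "wrist"; returns a dict with "img" (400x640x3 uint8, red, green, blue), "range_z" (400x640 float32, mm along the optical axis (not along the pixel's ray), 0 where there is no reading), "fx", "fy", "cx", "cy" (pixels), "pose" (4x4, takes a point from camera to world coordinates); the wrist camera has in their place "mount" (4x4, takes a point from camera to tool coordinates, whose origin is the TCP and whose axes are the flange's). Camera axes: x right, y up, looking along -z (the intrinsics and any distortion apply to the point x, -y, -z); pixel columns grow to the right and rows downward; lengths in mm; the calibration is good to about 2 mm. A picture is of the moment at which its call begins: read the wrist's pose just before it.
- job.finish_job(): hands the job in, once; it reports no verdict.
Trained networks look in a picture, given as the dict that the camera call returned (one of the last four; its "shot" number tells which), for a name from the list of things; names that differ only in an ending like _2 or _b are one class to them, and where a whole thing is asked for, a point or a joint stands for the part that bears it (a point fixed in the world has none). Each returns a list of dicts, best first, with "confidence" (0 to 1); they miss things now and then, are a little off and sometimes report something else, mostly with a low value. They report only what shows in the picture. A call takes as long as a camera call. They do not tell look-alikes from the thing itself.
- outline_of(picture, label): "region" (400x640 bool, what is visible of it) and "position" ([column, row] in pixels, amid what is visible of it).
The state is a dict: "time": time; "joint_positions": joint angles; "joint_velocities": joint speeds; "effort": joint torques, N m; "tool_pos": TCP position; "tcp_rot": TCP orientation; "ft_force": force on the tool from outside, world axes, zero at the start; "wrist_torque": the same for the moment, N m; "grip_width": opening from 0.0 (shut) to 1.0 (fully open).
Only numpy, scipy, OpenCV 4.12 (cv2) and the standard library are available. Lean on these libraries where they do the work, as an engineer would, in place of code of your own. Each camera call takes 0.05 s, during which the arm holds its last target.

TASK

The solder spool stands at the back of the wooden stock box, hemmed in by the bottle, the square tin and the jar. Stand all three upright in the grey side tray, leaving the spool where it is until they are out; then set the spool upright on the middle of the rubber mat, and only then put bottle, tin and jar back upright, each on the very spot in the box where it stood at the start. Tip nothing over, and leave the pliers, the tape roll and the tape measure alone.

Things in the scene. Friction and masses are not known exactly. Their poses are not given: they have to be found in the camera images.
- bottle: amber glass bottle with paper label and black cap: round body 48 mm in diameter and straight up to 74 mm, then shoulder and cap (28 mm wide), 104 mm tall in all; about 0.22 kg; loose. Origin at the centre of its underside, z up. Starts in the stock box.
- tin: square can of bare metal with a small round dark cap in the middle of its top: 48 x 48 mm, body 98 mm tall, 110 mm with cap; about 0.25 kg; loose. Origin at the centre of its underside, x and y square to its sides. Starts in the stock box, nearly square with it (within 0.1 rad).
- jar: white round plastic jar with a flat steel lid: body 54 mm in diameter up to 70 mm, lid 57 mm in diameter from 70 to 86 mm (its top); about 0.20 kg; loose. Origin at the centre of its underside. Starts in the stock box.
- spool: spool of solder standing on end: two grey flanges 56 mm in diameter (0 to 8 mm and 32 to 42 mm up) with silvery solder 51 mm in diameter between them, 42 mm tall; about 0.30 kg; loose. Origin at the centre of its underside. Starts at the back of the stock box, in the middle, with some 8 to 20 mm to its neighbours.
- stock_box: dark wooden box, no lid, fixed, 160 mm deep (x), 236 wide (y); floor 10 mm thick; 10 mm walls, 35 high, at the back (+x) and sides, open at the front (-x, to the robot). Origin under its centre. Four pale 62 mm spots on its floor, at (x 30, y 0) mm for the spool and (30, 68), (30, -68), (-36, 0), where bottle, tin and jar start in any arrangement, within 6 mm of the spot's centre.
- tray: grey side tray, fixed, 285 mm (its x) by 125 mm (its y), floor 5 mm thick, rim 5 mm thick and 16 mm high. Origin under its centre. Empty at the start; it lies to the left or the right of the stock box, the mat on the other side.
- mat: round black rubber mat, fixed, 100 mm in diameter, 4 mm thick. Origin at the centre of its underside.
- pliers: bystander: pliers with blue handles lying flat beyond the stock box, about 150 mm long, 20 mm high. Leave alone.
- tape_roll: bystander: pale paper tape roll lying flat, 90 mm in diameter, 25 mm high. Origin at the centre of its underside. Leave alone.
- tape_measure: bystander: black tape measure with yellow sides, 65 x 38 x 60 mm high. Origin at the centre of its underside. Leave alone.
Not all that is in view belongs to the job. Leave any green or purple look-alike of the jar alone.

How it is judged (in metres and radians):
On the way, in this order (a step that is already met when the one before it is completed fails the run):
1. bottle, tin and jar all stand upright in the side tray, released, the spool still in its place (within 20 mm) (x of bottle in the frame of tray between -0.12 and 0.12 m and y of bottle in the frame of tray between -0.042 and 0.042 m and z of each of bottle, tin, jar in the frame of tray below 0.01 m and angle between each of bottle, tin, jar's own z axis and vertical below 0.12 rad and linear speed of each of bottle, tin, jar below 0.02 m/s and x of tin in the frame of tray between -0.12 and 0.12 m and y of tin in the frame of tray between -0.042 and 0.042 m and x of jar in the frame of tray between -0.12 and 0.12 m and y of jar in the frame of tray between -0.042 and 0.042 m and contact force between the fingers and bottle below 0.05 N and contact force between the fingers and tin below 0.05 N and contact force between the fingers and jar below 0.05 N and contact force between the fingers and spool below 0.05 N and distance of spool from where it was at the start of the episode below 0.02 m), for 0.2 s.
2. the spool stands released on the mat while bottle, tin and jar are all still in the tray (horizontal distance between spool and mat below 0.015 m and z of spool in the frame of mat below 0.009 m and angle between each of spool, bottle, tin, jar's own z axis and vertical below 0.12 rad and linear speed of each of spool, bottle, tin, jar below 0.02 m/s and x of bottle in the frame of tray between -0.12 and 0.12 m and y of bottle in the frame of tray between -0.042 and 0.042 m and z of each of bottle, tin, jar in the frame of tray below 0.01 m and x of tin in the frame of tray between -0.12 and 0.12 m and y of tin in the frame of tray between -0.042 and 0.042 m and x of jar in the frame of tray between -0.12 and 0.12 m and y of jar in the frame of tray between -0.042 and 0.042 m and contact force between the fingers and bottle below 0.05 N and contact force between the fingers and tin below 0.05 N and contact force between the fingers and jar below 0.05 N and contact force between the fingers and spool below 0.05 N), for 0.2 s.
At the end, for the whole second after the job is handed in: The spool stands upright on the mat, its centre within 15 mm of the mat's; bottle, tin and jar stand upright in the stock box, each within 15 mm of where it stood at the start; all released and at rest (horizontal distance between spool and mat below 0.015 m and z of spool in the frame of mat below 0.009 m and angle between each of spool, bottle, tin, jar's own z axis and vertical below 0.12 rad and linear speed of each of spool, bottle, tin, jar below 0.02 m/s and distance of each of bottle, tin, jar from where it was at the start of the episode below 0.015 m and contact force between the fingers and bottle below 0.05 N and contact force between the fingers and tin below 0.05 N and contact force between the fingers and jar below 0.05 N and contact force between the fingers and spool below 0.05 N); the robot touches nothing.
It fails at once if bottle, tin, jar or spool tipped by more than 0.6 rad (angle between any of bottle, tin, jar, spool's own z axis and vertical above 0.6 rad).
It fails at once if pliers, tape roll or tape measure moved by more than 20 mm (distance of any of pliers, tape_roll, tape_measure from where it was at the start of the episode above 0.02 m).
It also fails if it takes over 141 s, if anything falls off the work surface, if the arm or the gripper's body presses on something with over 40 N, if the wrist force passes 120 N, or if a joint passes its speed limit or range.

## Working session

There is one attempt and no reset: what is moved stays moved. The work goes in short steps, Python scripts to look and compute and a tool call to move; the robot and the scene stay as the last step left them, time stands still between calls to the robot, and variables do not carry over. Pictures are saved under pics/ and viewed, and the job is handed in when it is done.

Besides the shell and the picture viewer there is one more tool, called after ">>>" by a JSON object that holds its "op" and its "data". servo_tool: Moves the arm, as the interface text tells. Its arguments: {"type":"object","properties":{"increments":{"type":"array","items":{"type":"number"}},"force":{"type":"number"}},"required":["increments"]}

```bash
ls; mkdir -p pics; cat > h.py <<'E'
import numpy as np, cv2
from bench import env, get_image, job, outline_of
def save(d,n): cv2.imwrite('pics/%s.png'%n, d['img'][:,:,::-1])
def toworld(d,mask=None,pose=None):
    P=d['pose'] if pose is None else pose
    z=d['range_z'].astype(float); v,u=np.mgrid[0:400,0:640]
    X=np.stack([(u-d['cx'])/d['fx']*z, -(v-d['cy'])/d['fy']*z, -z, np.ones_like(z)],-1)
    W=X@np.array(P).T
    return W[...,:3]
E
python3 - <<'E'
from h import *
s=env.state(); print(s)
for n in('scene','top'):
    d=get_image(n); save(d,n+'0'); print(n,d.keys(),d['fx'],np.round(d['pose'],3).tolist())
    W=toworld(d); np.save(n+'W.npy',W)
    for l in ['bottle','tin','jar','spool','stock_box','tray','mat','pliers','tape_roll','tape_measure']:
        for o in outline_of(d,l)[:3]:
            m=o['region']&(d['range_z']>0); w=W[m]
            zt=np.percentile(w[:,2],95) if len(w) else 0
            t=w[w[:,2]>zt-4] if len(w) else w
            print(l,round(o['confidence'],2),np.round(o['position']),m.sum(),'top',np.round(zt), np.round((t.min(0)+t.max(0))/2) if len(t) else '', np.round(np.ptp(t,axis=0)) if len(t) else '')
E
```

```text
pics
{'time': 0.0, 'joint_positions': array([ 9.55616950e-01,  3.13449033e-01,  1.49842290e+00,  1.14181322e-05,
        1.33101563e+00, -2.23432975e-01]), 'joint_velocities': array([ 0.00141229, -0.00252022,  0.00092273,  0.00016703,  0.00073968,
       -0.00050781]), 'effort': array([ 4.45245769e-04, -4.02212763e+01, -2.52270269e+01,  6.94245170e-02,
        3.52264359e-02, -9.09650203e-05]), 'tool_pos': array([200.34259099, 485.03524615, 260.16688877]), 'tcp_rot': array([-2.68660478e-04,  1.94624405e-01,  9.80877628e-01, -5.89108823e-04]), 'ft_force': array([0.03964594, 0.23353367, 0.26165558]), 'wrist_torque': array([-0.01996604,  0.00777787,  0.01073194]), 'grip_width': 1.0006261427143823}
scene dict_keys(['img', 'range_z', 'fx', 'fy', 'cx', 'cy', 'pose', 'shot']) 362.53260059237766 [[0.435, -0.622, 0.652, 1048.794], [0.9, 0.315, -0.3, -217.628], [-0.018, 0.717, 0.697, 566.564], [0.0, 0.0, 0.0, 1.0]]
bottle 0.85 [300. 194.] 975 top 114.0 [549. -34. 113.] [29. 26.  6.]
tin 0.67 [316. 167.] 1099 top 119.0 [485.  34. 119.] [24. 25.  7.]
jar 0.92 [341. 137.] 799 top 87.0 [379. 154. 
[... 1352 characters left out ...]
.65 [236. 288.] 845 top 88.0 [377. 153.  87.] [53. 55.  6.]
spool 0.58 [301. 202.] 525 top 54.0 [552.  34.  53.] [51. 49.  6.]
stock_box 0.94 [305. 221.] 6276 top 36.0 [520.  35.  70.] [162. 237.  78.]
tray 0.6 [444. 224.] 7870 top 15.0 [ 520. -283.   15.] [292. 144.   7.]
mat 0.68 [178. 228.] 1701 top 6.0 [493. 292.   5.] [96. 99.  6.]
pliers 0.89 [334. 117.] 865 top 15.0 [736. -32.  14.] [ 59. 153.   6.]
pliers 0.29 [303. 220.] 6276 top 36.0 [521.  35.  70.] [160. 237.  77.]
tape_roll 0.77 [210. 111.] 760 top 26.0 [716. 228.  25.] [88. 89.  6.]
tape_roll 0.38 [300. 202.] 591 top 54.0 [552.  35.  53.] [55. 53.  6.]
tape_measure 0.87 [412. 132.] 844 top 61.0 [ 711. -203.   60.] [63. 44.  6.]
```

View pics/scene0.png

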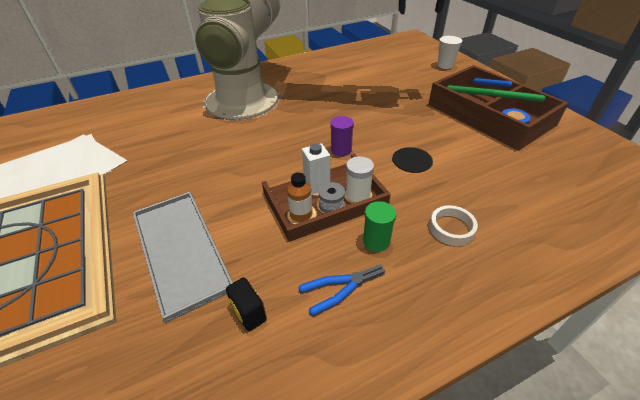

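View pics/top0.png

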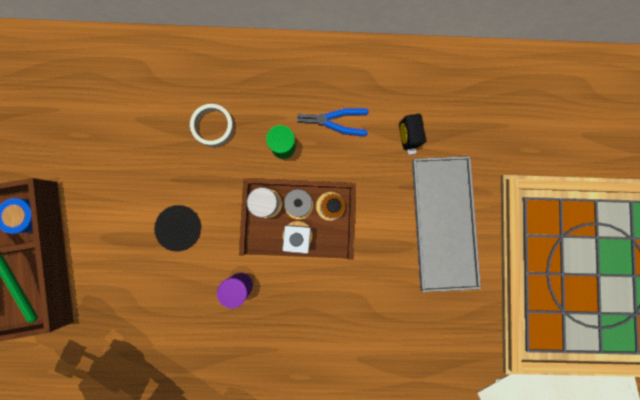

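```bash
cat > m.py <<'E'
from h import *
def meas(names=('scene','top'),labs=('bottle','tin','jar','spool','tray','mat','stock_box')):
  for n in names:
    d=get_image(n); W=toworld(d)
    for l in labs:
        for o in outline_of(d,l)[:3]:
            if o['confidence']<.5: continue
            m=o['region']&(d['range_z']>0); w=W[m]
            # top plane pts
            z=w[:,2]; zt=np.percentile(z,97 if l!='tray' else 50)
            if l=='tin':
                t=w[(z>100)&(z<113)] if (z>115).any() else w[(z>95)&(z<108)]
            else: t=w[abs(z-zt)<5]
            if l=='tray': t=w[(z>0)&(z<25)]
            p=t[:,:2].astype(np.float32)
            (c,s,a)=cv2.minAreaRect(p); cc,r=cv2.minEnclosingCircle(p)
            print(n,l,round(o['confidence'],2),'n',len(t),'zt',np.round(zt),'rect',np.round(c,1),np.round(s),round(a,1),'circ',np.round(cc,1),round(r,1),'mean',p.mean(0).round(1))
E
python3 - <<'E'
from m import *
meas()
d=get_image('top'); W=toworld(d)
# frame at right
print(W[300:330:10,505:525:5,2].round(), W[200:380:40,560:620:30].round().tolist())
E
```

```text
scene bottle 0.83 n 118 zt 114.0 rect [549.2 -34.4] [25. 26.] 65.2 circ [549.6 -33.2] 14.6 mean [550.9 -34.6]
scene tin 0.67 n 0 zt 26.0 rect [0. 0.] [0. 0.] 0.0 circ [0. 0.] 0.0 mean [nan nan]
scene tin 0.58 n 277 zt 120.0 rect [485.8  33.5] [47. 46.] 86.4 circ [486.3  33. ] 31.1 mean [493.4  30.4]
scene jar 0.87 n 392 zt 97.0 rect [552.6 103. ] [55. 54.] 30.0 circ [551.2 103.4] 29.0 mean [553.9 102.1]
scene jar 0.75 n 568 zt 87.0 rect [677.8  73.2] [56. 56.] 85.6 circ [676.9  73.7] 29.5 mean [679.7  72.3]
scene jar 0.67 n 248 zt 87.0 rect [380.3 154. ] [53. 55.] 26.3 circ [378.6 153.7] 28.7 mean [381.2 153.3]
scene spool 0.83 n 402 zt 53.0 rect [554.4  36.3] [52. 56.] 61.6 circ [554.7  36. ] 28.7 mean [556.3  35.6]
scene tray 0.89 n 7781 zt 5.0 rect [ 512.6 -284.3] [306. 129.] 4.3 circ [ 512.8 -291.4] 161.9 mean [ 536.8 -284.6]
scene mat 0.75 n 786 zt 6.0 rect [495.4 293.5] [98. 99.] 28.7 circ [494.7 293.6] 51.1 mean [497.5 292.1]
scene stock_box 0.8 n 863 zt 36.0 rect [524.5  35.4] [236. 159.] 89.5 circ [523.6  35.3] 140.7 mean [570.4  12.2]
top bottle 0.71 n 168 zt 115.0 rect [54
[... 755 characters left out ...]
] 1.9 circ [493.1 292.4] 49.7 mean [492.4 291.4]
top stock_box 0.88 n 1217 zt 36.0 rect [520.8  34.7] [236. 159.] 88.9 circ [519.   35.4] 139.1 mean [549.7  35.3]
[[11. 23. 26. 24.]
 [12. 24. 25. 26.]
 [12. 23. 24. 26.]] [[[576.0, -531.0, 18.0], [578.0, -597.0, 18.0]], [[490.0, -527.0, 21.0], [491.0, -594.0, 18.0]], [[405.0, -529.0, 15.0], [407.0, -592.0, 17.0]], [[322.0, -525.0, 17.0], [323.0, -590.0, 16.0]], [[239.0, -525.0, 14.0], [239.0, -591.0, 11.0]]]m.py:17: RuntimeWarning: Mean of empty slice.
  print(n,l,round(o['confidence'],2),'n',len(t),'zt',np.round(zt),'rect',np.round(c,1),np.round(s),round(a,1),'circ',np.round(cc,1),round(r,1),'mean',p.mean(0).round(1))
  ret = um.true_divide(
```

>>> {"op": "servo_tool", "data": {"increments": [5,-8,0,3.25,0,5,-8,0,3.25,0,5,-8,0,3.25,0,5,-8,0,3.25,0,5,-8,0,3.25,0,5,-8,0,3.25,0,5,-8,0,3.25,0,5,-8,0,3.25,0,5,-8,0,3.25,0,5,-8,0,3.25,0], "force": 15}}

```text
time: 2.78
tool_pos: [402.4, 161.6, 260.8]
tcp_rot: [0.0, 0.027, 1.0, -0.0]
ft_force: [-0.5, 1.3, -0.4]
grip_width: 0.997
```

>>> {"op": "servo_tool", "data": {"increments": [1,-1.6,0,0,0,2.07,-3.25,-0.5,0,0,2.07,-3.25,-1,0,0,2.07,-3.25,-1.5,0,0,2.07,-3.25,-1.5,0,0,2.07,-3.25,-1.5,0,0,2.07,-3.25,-1.5,0,0]}}

```text
time: 3.37
tool_pos: [483.1, 35.7, 201.2]
tcp_rot: [-0.0, 0.026, 1.0, 0.0]
ft_force: [-0.6, 0.9, -0.3]
grip_width: 0.999
```

```bash
python3 - <<'E'
from h import *
from scipy.spatial.transform import Rotation as R
s=env.state(); print(s['tool_pos'],s['tcp_rot'])
d=get_image('wrist'); save(d,'w1'); print(np.round(d['mount'],3).tolist())
q=s['tcp_rot']; T=np.eye(4); T[:3,:3]=R.from_quat([q[1],q[2],q[3],q[0]]).as_matrix(); T[:3,3]=s['tool_pos']
W=toworld(d,pose=T@d['mount'])
for l in ('bottle','tin','jar','spool'):
    for o in outline_of(d,l)[:2]:
        m=o['region']&(d['range_z']>0); w=W[m]; z=w[:,2]
        t=w[abs(z-np.percentile(z,95))<5]; p=t[:,:2].astype(np.float32)
        print(l,o['confidence'],o['position'],np.percentile(z,95).round(),cv2.minAreaRect(p),cv2.minEnclosingCircle(p))
E
```

```text
[483.13963096  35.68967998 201.19998602] [-4.15067270e-05  2.57799122e-02  9.99667634e-01  1.24666528e-04]
[[-0.001, 0.959, 0.285, 74.274], [1.0, 0.001, 0.0, -0.896], [-0.0, 0.285, -0.959, -123.95], [0.0, 0.0, 0.0, 1.0]]
bottle 0.75 [258.6, 252.6] 114.0 ((541.3284301757812, -31.944908142089844), (22.3521728515625, 15.504667282104492), 82.25267028808594) ((544.54052734375, -32.20797348022461), 11.848532676696777)
tin 0.65 [316.9, 198.9] 120.0 ((481.3554382324219, 33.00477981567383), (25.019899368286133, 24.859516143798828), 61.469058990478516) ((481.5040588378906, 32.93892288208008), 12.816564559936523)
jar 0.96 [382.2, 251.0] 97.0 ((548.2575073242188, 90.69996643066406), (49.06452560424805, 35.15898132324219), 13.16405963897705) ((547.065185546875, 97.41930389404297), 26.40471839904785)
jar 0.85 [450.4, 66.5] 87.0 ((376.5644226074219, 152.0381622314453), (56.2904052734375, 55.242706298828125), 68.22740173339844) ((375.6575012207031, 152.127685546875), 28.71562957763672)
spool 0.56 [319.5, 252.7] 53.0 ((555.1473999023438, 34.291011810302734), (49.64891052246094, 54.89957046508789), 0.2421950399875641) ((552.5078735351562, 34.499507904052734), 27.780935287475586)
```

>>> {"op": "servo_tool", "data": {"increments": [-0.03,-0.05,-0.5,0,0,-0.03,-0.05,-1.1,0,0,-0.03,-0.05,-1.7,0,0,-0.03,-0.05,-2.2,0,0,-0.03,-0.05,-2.6,0,0,-0.03,-0.05,-2.78,0,0,-0.03,-0.05,-2.78,0,0.2,-0.03,-0.05,-2.78,0,0.6,-0.03,-0.05,-2.78,0,0.6,-0.03,-0.05,-2.78,0,0.6]}}

```text
time: 4.45
tool_pos: [482.6, 33.2, 90.6]
tcp_rot: [0.001, 0.026, 1.0, -0.0]
ft_force: [0.4, -0.5, 0.3]
grip_width: 0.721
```

>>> {"op": "servo_tool", "data": {"increments": [0,0,0,0,0.7,0,0,0,0,0.7,0,0,0,0,0.7,0,0,0,0,0.7]}}

```text
time: 4.78
tool_pos: [482.3, 33.2, 89.9]
tcp_rot: [0.0, 0.026, 1.0, -0.0]
ft_force: [-0.7, 1.1, 4.3]
grip_width: 0.55
```

>>> {"op": "servo_tool", "data": {"increments": [0,0,0.2,0,0.7,0,0,0.6,0,0.7,0,0,1.2,0,0.7,0,0,1.8,0,0.7,0,-0.2,2.4,0,0.7,-0.1,-0.6,2.75,0,0.7,-0.2,-1.2,2.75,0,0.7,-0.3,-1.8,2.75,0,0.7,-0.4,-2.5,2.75,0,0.7,-0.5,-3.2,2.75,0,0.7], "force": 20}}

```text
time: 5.62
tool_pos: [461.5, -95.7, 199.8]
tcp_rot: [-0.0, 0.025, 1.0, 0.0]
ft_force: [0.6, -0.5, -2.2]
grip_width: 0.541
```

>>> {"op": "servo_tool", "data": {"increments": [-0.1,-0.7,0,0,0.7,-0.2,-1.4,0,0,0.7,-0.3,-2.1,0,0,0.7,-0.4,-2.8,0,0,0.7,-0.48,-3.5,0,0,0.7,-0.48,-4.1,0,0,0.7,-0.48,-4.6,-0.2,0,0.7,-0.48,-4.88,-0.6,0,0.7,-0.48,-4.88,-1.0,0,0.7,-0.48,-4.88,-1.0,0,0.7]}}

```text
time: 6.45
tool_pos: [441.6, -289.5, 156.9]
tcp_rot: [-0.002, 0.026, 1.0, 0.002]
ft_force: [0.2, 0.1, -3.3]
grip_width: 0.544
```

>>> {"op": "servo_tool", "data": {"increments": [0,0,-0.3,0,0.7,0,0,-0.8,0,0.7,0,0,-1.2,0,0.7,0,0,-1.5,0,0.7,0,0,-1.65,0,0.7,0,0,-1.75,0,0.7,0,0,-1.8,0,0.7,0,0,-1.8,0,0.7]}}

```text
time: 7.12
tool_pos: [443.1, -290.0, 88.0]
tcp_rot: [0.0, 0.026, 1.0, -0.0]
ft_force: [-0.3, 0.3, -3.1]
grip_width: 0.542
```

>>> {"op": "servo_tool", "data": {"increments": [0,0,-0.04,0,0.7,0,0,-0.08,0,0.7,0,0,-0.08,0,0.7,0,0,-0.08,0,0.7]}}

```text
time: 7.45
tool_pos: [443.2, -290.1, 84.9]
tcp_rot: [0.0, 0.026, 1.0, -0.0]
ft_force: [0.2, 1.2, 2.7]
grip_width: 0.545
```

>>> {"op": "servo_tool", "data": {"increments": [0,0,0,0,0.3,0,0,0,0,0,0,0,0,0,0,0,0,0,0,0,0,0,0.4,0,0,0,0,1.2,0,0,0,0,2.0,0,0,0,0,2.8,0,0,0,0,3.0,0,0]}}

```text
time: 8.2
tool_pos: [443.9, -291.0, 209.1]
tcp_rot: [0.003, 0.026, 1.0, -0.003]
ft_force: [0.2, -0.5, 1.2]
grip_width: 0.998
```

>>> {"op": "servo_tool", "data": {"increments": [0.3,0.8,0,0,0,0.6,1.6,0,0,0,0.95,2.4,0,0,0,1.3,3.2,0,0,0,1.65,4,0,0,0,2.0,4.8,0,0,0,2.3,5.6,0,0,0,2.61,6.2,0,0,0,2.61,6.4,0,0,0,2.61,6.4,-0.3,0,0]}}

```text
time: 9.03
tool_pos: [548.1, -32.4, 193.3]
tcp_rot: [0.001, 0.024, 1.0, -0.0]
ft_force: [0.3, 0.2, 0.7]
grip_width: 1.003
```

```bash
cat >> m.py <<'E'
from scipy.spatial.transform import Rotation as R
def wrist(labs,name):
    s=env.state(); d=get_image('wrist'); save(d,name)
    q=s['tcp_rot']; T=np.eye(4); T[:3,:3]=R.from_quat([q[1],q[2],q[3],q[0]]).as_matrix(); T[:3,3]=s['tool_pos']
    print(s['time'],s['tool_pos'],s['grip_width'])
    W=toworld(d,pose=T@d['mount'])
    for l in labs:
      for o in outline_of(d,l)[:2]:
        m=o['region']&(d['range_z']>0); w=W[m]; z=w[:,2]
        t=w[abs(z-np.percentile(z,95))<5]; p=t[:,:2].astype(np.float32)
        c,sz,a=cv2.minAreaRect(p)
        print(l,o['confidence'],o['position'],np.percentile(z,95).round(),np.round(c,1),np.round(sz),round(a),np.round(cv2.minEnclosingCircle(p)[0],1))
E
python3 - <<'E'
from m import *
wrist(['bottle','jar','spool'],'w2')
meas(labs=['tin','spool'])
E
```

```text
9.0333 [548.05314395 -32.37406045 193.30256848] 1.0029636371316262
bottle 0.62 [318.5, 198.0] 115.0 [547.1 -35.7] [27. 27.] 88 [547.3 -35.4]
jar 0.9 [420.3, 327.7] 87.0 [686.5  66.7] [36. 46.] 0 [684.3  66.8]
jar 0.89 [470.6, 193.6] 97.0 [549.6 101.3] [56. 56.] 60 [550.1 101.2]
spool 0.69 [384.4, 190.1] 53.0 [552.2  34.4] [55. 55.] 87 [552.6  34.5]
spool 0.42 [471.3, 194.0] 97.0 [549.6 101.9] [57. 56.] 51 [550.1 101.3]
scene tin 0.84 n 331 zt 115.0 rect [ 445.6 -288.5] [48. 47.] 89.6 circ [ 445.6 -288.3] 30.7 mean [ 451.6 -287.6]
scene spool 0.61 n 403 zt 53.0 rect [554.7  36.3] [52. 56.] 63.2 circ [554.8  35.8] 28.7 mean [556.1  35.5]
top tin 0.96 n 484 zt 115.0 rect [ 442. -289.] [47. 47.] 86.6 circ [ 442.7 -288.8] 31.3 mean [ 442.8 -286.8]
```

>>> {"op": "servo_tool", "data": {"increments": [0,-0.02,-0.5,0,0,0,-0.02,-1.1,0,0,0,-0.02,-1.7,0,0,0,-0.02,-2.2,0,0,0,-0.02,-2.6,0,0,0,-0.02,-2.8,0,0,0,-0.02,-2.8,0,0.2,0,-0.02,-2.8,0,0.4,0,-0.02,-2.8,0,0.7,0,-0.02,-2.8,0,0.7]}}

```text
time: 10.37
tool_pos: [547.8, -34.9, 81.4]
tcp_rot: [0.001, 0.026, 1.0, -0.0]
ft_force: [-0.8, 0.7, -0.7]
grip_width: 0.719
```

>>> {"op": "servo_tool", "data": {"increments": [0,0,0,0,0.7,0,0,0,0,0.7,0,0,0,0,0.7,0,0,0,0,0.7]}}

```text
time: 10.7
tool_pos: [547.5, -34.7, 80.8]
tcp_rot: [0.0, 0.026, 1.0, -0.0]
ft_force: [-1.3, 0.9, 3.8]
grip_width: 0.535
```

>>> {"op": "servo_tool", "data": {"increments": [0,0,0.2,0,0.7,0,0,0.6,0,0.7,0,0,1.2,0,0.7,0,0,1.8,0,0.7,0,-0.2,2.2,0,0.7,-0.1,-0.6,2.5,0,0.7,-0.2,-1.2,2.5,0,0.7,-0.3,-1.8,2.5,0,0.7,-0.4,-2.4,2.5,0,0.7,-0.5,-3.0,2.5,0,0.7]}}

```text
time: 11.53
tool_pos: [526.8, -155.8, 180.7]
tcp_rot: [-0.0, 0.026, 1.0, 0.0]
ft_force: [0.1, 0.6, -1.8]
grip_width: 0.536
```

>>> {"op": "servo_tool", "data": {"increments": [-0.1,-0.6,0,0,0.7,-0.2,-1.2,0,0,0.7,-0.24,-1.8,0,0,0.7,-0.24,-2.4,0,0,0.7,-0.24,-2.8,-0.1,0,0.7,-0.24,-3.1,-0.4,0,0.7,-0.24,-3.23,-0.8,0,0.7,-0.24,-3.23,-1.4,0,0.7,-0.24,-3.23,-2.0,0,0.7,-0.24,-3.23,-2.3,0,0.7]}}

```text
time: 12.37
tool_pos: [516.6, -282.6, 84.6]
tcp_rot: [-0.002, 0.026, 1.0, 0.002]
ft_force: [-0.9, 0.5, -2.4]
grip_width: 0.537
```

>>> {"op": "servo_tool", "data": {"increments": [0,0,-0.15,0,0.7,0,0,-0.23,0,0.7,0,0,-0.28,0,0.7,0,0,-0.31,0,0.7,0,0,-0.31,0,0.7]}}

```text
time: 12.78
tool_pos: [518.0, -284.1, 76.6]
tcp_rot: [0.001, 0.026, 1.0, -0.0]
ft_force: [-0.2, -0.6, -2.0]
grip_width: 0.541
```

>>> {"op": "servo_tool", "data": {"increments": [0,0,-0.02,0,0.7,0,0,-0.03,0,0.7,0,0,-0.03,0,0.7,0,0,-0.03,0,0.3,0,0,-0.03,0,0,0,0,-0.03,0,0,0,0,0.4,0,0,0,0,1.2,0,0,0,0,2.0,0,0,0,0,2.8,0,0]}}

```text
time: 13.62
tool_pos: [517.4, -283.9, 189.1]
tcp_rot: [-0.0, 0.026, 1.0, 0.0]
ft_force: [-0.8, -0.7, 0.0]
grip_width: 0.999
```

>>> {"op": "servo_tool", "data": {"increments": [0.1,0.9,0.3,0,0,0.2,1.9,0.3,0,0,0.3,2.9,0.3,0,0,0.4,3.9,0.3,0,0,0.5,4.9,0.3,0,0,0.6,5.9,0.3,0,0,0.7,6.9,0.3,0,0,0.8,7.9,0.3,0,0,0.81,8.7,0.2,0,0,0.81,9.4,0,0,0]}}

```text
time: 14.45
tool_pos: [550.2, 94.4, 188.5]
tcp_rot: [0.001, 0.025, 1.0, 0.0]
ft_force: [1.2, 0.5, 0.3]
grip_width: 1.002
```

>>> {"op": "servo_tool", "data": {"increments": [0,0.26,-0.2,0,0,0,0.26,-0.8,0,0,0,0.26,-1.4,0,0,0,0.26,-2,0,0,0,0.26,-2.4,0,0,0,0.26,-2.5,0,0,0,0.26,-2.5,0,0.2,0,0.26,-2.5,0,0.4,0,0.26,-2.5,0,0.6,0,0.26,-2.5,0,0.6]}}

```text
time: 15.28
tool_pos: [550.6, 102.3, 89.0]
tcp_rot: [0.001, 0.026, 1.0, -0.0]
ft_force: [-0.6, -0.4, 0.3]
grip_width: 0.725
```

>>> {"op": "servo_tool", "data": {"increments": [0,0,0,0,0.6,0,0,0,0,0.6,0,0,0,0,0.6,0,0,0,0,0.6]}}

```text
time: 15.62
tool_pos: [550.5, 102.5, 88.6]
tcp_rot: [0.001, 0.026, 1.0, 0.0]
ft_force: [-1.3, 1.9, 6.1]
grip_width: 0.633
```

>>> {"op": "servo_tool", "data": {"increments": [0,0,0.2,0,0.6,0,0,0.6,0,0.6,0,0,1.2,0,0.6,0,0,1.8,0,0.6,0,-0.2,2.2,0,0.6,0.1,-0.7,2.5,0,0.6,0.2,-1.3,2.5,0,0.6,0.3,-2.0,2.5,0,0.6,0.4,-2.7,2.5,0,0.6,0.5,-3.4,2.5,0,0.6]}}

```text
time: 16.45
tool_pos: [569.7, -34.7, 187.9]
tcp_rot: [-0.001, 0.026, 1.0, 0.0]
ft_force: [0.7, -1.1, -2.0]
grip_width: 0.631
```

>>> {"op": "servo_tool", "data": {"increments": [0.1,-0.7,0,0,0.6,0.2,-1.4,0,0,0.6,0.3,-2.1,0,0,0.6,0.4,-2.8,0,0,0.6,0.5,-3.5,0,0,0.6,0.56,-4.2,0,0,0.6,0.56,-4.9,0,0,0.6,0.56,-5.5,0,0,0.6,0.56,-5.9,-0.2,0,0.6,0.56,-6.11,-0.6,0,0.6]}}

```text
time: 17.28
tool_pos: [592.5, -280.3, 164.6]
tcp_rot: [0.001, 0.027, 1.0, -0.001]
ft_force: [0.9, 0.4, -2.2]
grip_width: 0.633
```

>>> {"op": "servo_tool", "data": {"increments": [0,0,-0.4,0,0.6,0,0,-0.9,0,0.6,0,0,-1.4,0,0.6,0,0,-1.75,0,0.6,0,0,-1.9,0,0.6,0,0,-1.95,0,0.6,0,0,-1.98,0,0.6,0,0,-1.98,0,0.6]}}

```text
time: 17.95
tool_pos: [592.8, -278.0, 85.4]
tcp_rot: [0.0, 0.026, 1.0, -0.0]
ft_force: [0.2, -0.3, -1.7]
grip_width: 0.631
```

>>> {"op": "servo_tool", "data": {"increments": [0,0,-0.03,0,0.6,0,0,-0.05,0,0.6,0,0,-0.05,0,0.6,0,0,-0.05,0,0.3,0,0,-0.05,0,0,0,0,-0.05,0,0,0,0,0.4,0,0,0,0,1.2,0,0,0,0,2.0,0,0,0,0,2.6,0,0]}}

```text
time: 18.78
tool_pos: [592.7, -278.2, 191.5]
tcp_rot: [0.001, 0.026, 1.0, -0.001]
ft_force: [-0.8, -0.9, 0.7]
grip_width: 0.999
```

>>> {"op": "servo_tool", "data": {"increments": [0,0.9,0,0,0,-0.1,1.9,0,0,0,-0.2,2.9,0,0,0,-0.3,3.9,0,0,0,-0.4,4.9,0,0,0,-0.6,5.6,0,0,0,-0.7,6,0,0,0,-0.7,6,0,0,0,-0.7,6,0,0,0]}}

```text
time: 19.53
tool_pos: [564.6, -37.8, 189.0]
tcp_rot: [0.0, 0.025, 1.0, -0.0]
ft_force: [-0.5, -0.5, -0.3]
grip_width: 0.999
```

```bash
python3 - <<'E'
from m import *
wrist(['spool'],'w3')
meas(labs=['bottle','tin','jar','spool'])
save(get_image('top'),'top1');save(get_image('scene'),'scene1')
E
```

```text
19.5333 [564.58802508 -37.75239232 188.97331365] 0.9989861876667021
spool 0.55 [391.5, 177.6] 53.0 [552.3  34.5] [55. 54.] 43 [552.6  34.5]
scene bottle 0.96 n 154 zt 109.0 rect [ 519.7 -283.2] [26. 26.] 48.7 circ [ 520.  -282.9] 14.1 mean [ 521.3 -283. ]
scene bottle 0.73 n 756 zt 6.0 rect [495.9 293. ] [95. 97.] 33.5 circ [495.7 294.4] 50.8 mean [497.7 292.5]
scene tin 0.63 n 334 zt 115.0 rect [ 445.8 -288.6] [47. 48.] 85.9 circ [ 446.1 -288.4] 30.2 mean [ 451.8 -287.8]
scene jar 0.94 n 43 zt 82.0 rect [401.  149.9] [44. 14.] 82.9 circ [394.  150.8] 21.9 mean [402.  149.6]
scene jar 0.64 n 549 zt 87.0 rect [678.3  72.2] [55. 52.] 15.9 circ [677.2  73.9] 29.4 mean [679.6  71.5]
scene jar 0.55 n 713 zt 92.0 rect [ 594.7 -276.2] [55. 55.] 7.7 circ [ 594.  -275.9] 28.7 mean [ 595.8 -276.6]
scene spool 0.69 n 376 zt 54.0 rect [555.4  37. ] [50. 55.] 62.4 circ [555.5  36.2] 27.8 mean [557.   35.9]
top bottle 0.92 n 170 zt 110.0 rect [ 517.2 -283.2] [25. 26.] 1.6 circ [ 517.2 -283.3] 14.0 mean [ 517.3 -282.8]
top tin 0.94 n 483 zt 115.0 rect [ 442.2 -289.3] [48. 48.] 86.7 circ [ 442.7 -289.7] 32.3 mean [ 442.6 -287. ]
top jar 0.96 n 633 zt 87.0 rect [675.6  72.8] [55. 55.] 47.0 circ [675.2  73. ] 28.4 mean [675.3  72.7]
top jar 0.78 n 647 zt 92.0 rect [ 591.9 -277. ] [55. 55.] 1.6 circ [ 591.1 -277.2] 28.4 mean [ 591.  -276.9]
top jar 0.63 n 698 zt 88.0 rect [375.8 152.3] [54. 56.] 54.8 circ [375.6 153.2] 28.6 mean [375.8 152.9]
```

View pics/scene1.png

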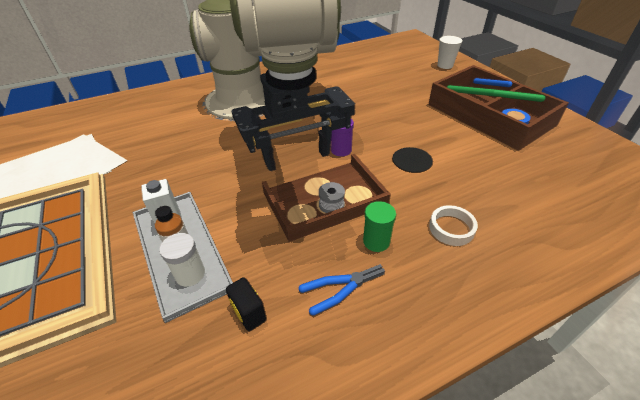

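>>> {"op": "servo_tool", "data": {"increments": [-0.28,0.8,0,0,0,-0.28,1.6,-0.4,0,0,-0.28,1.81,-1,0,0,-0.28,1.81,-1.6,0,0,-0.28,1.81,-2.2,0,0,-0.28,1.81,-2.8,0,0,-0.28,1.81,-3.3,0,0,-0.28,1.81,-3.6,0,0,-0.28,1.81,-3.72,0,0,-0.28,1.81,-3.72,0,0]}}

```text
time: 21.07
tool_pos: [553.1, 34.4, 39.4]
tcp_rot: [-0.001, 0.026, 1.0, 0.0]
ft_force: [0.2, 1.0, 0.1]
grip_width: 0.998
```

>>> {"op": "servo_tool", "data": {"increments": [0,0,0,0,0.2,0,0,0,0,0.4,0,0,0,0,0.6,0,0,0,0,0.6,0,0,0,0,0.6,0,0,0,0,0.6,0,0,0,0,0.6]}}

```text
time: 21.65
tool_pos: [553.5, 34.6, 40.3]
tcp_rot: [0.0, 0.026, 1.0, 0.0]
ft_force: [-0.4, 1.6, 4.8]
grip_width: 0.601
```

>>> {"op": "servo_tool", "data": {"increments": [0,0,0.1,0,0.6,0,0,0.3,0,0.6,0,0,0.6,0,0.6,0,0,1,0,0.6,0,0,1.4,0,0.6,0,0,1.6,0,0.6,0,0,1.6,0,0.6,0,0,1.6,0,0.6]}}

```text
time: 22.32
tool_pos: [553.2, 34.4, 104.1]
tcp_rot: [0.0, 0.026, 1.0, -0.0]
ft_force: [0.1, -0.1, -4.4]
grip_width: 0.594
```

```bash
python3 - <<'E'
from m import *
wrist(['spool','mat'],'w4')
save(get_image('scene'),'scene2')
E
```

```text
22.3167 [553.22869534  34.4056233  104.06912193] 0.5944122514201389
spool 0.59 [316.6, 258.5] 117.0 [551.7  34.3] [56. 53.] 24 [552.3  33.1]
mat 0.63 [617.8, 124.1] 5.0 [501.3 262.7] [97. 41.] 15 [496.3 281.3]
```

View pics/w4.png

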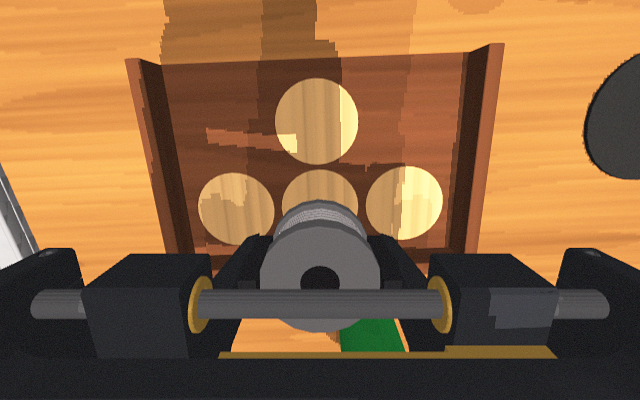

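View pics/scene2.png

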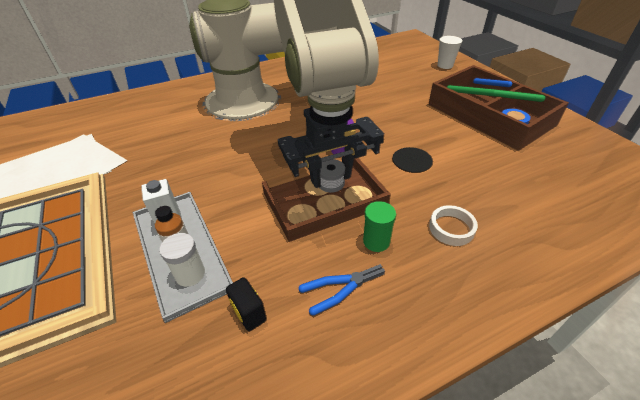

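>>> {"op": "servo_tool", "data": {"increments": [-0.1,0.3,0,0,0.6,-0.2,0.9,0,0,0.6,-0.35,1.5,0,0,0.6,-0.5,2.2,0,0,0.6,-0.65,2.9,0,0,0.6,-0.8,3.6,0,0,0.6,-1,4.3,0,0,0.6,-1.2,5,0,0,0.6,-1.4,5.7,0,0,0.6,-1.48,6.2,0,0,0.6]}}

```text
time: 23.35
tool_pos: [492.1, 285.2, 103.5]
tcp_rot: [-0.001, 0.025, 1.0, 0.0]
ft_force: [-0.1, -0.1, -3.4]
grip_width: 0.596
```

>>> {"op": "servo_tool", "data": {"increments": [0,0.25,-0.2,0,0.6,0,0.25,-0.6,0,0.6,0,0.25,-1.0,0,0.6,0,0.25,-1.3,0,0.6,0,0.25,-1.5,0,0.6,0,0.25,-1.6,0,0.6,0,0.25,-1.65,0,0.6,0,0.25,-1.65,0,0.6]}}

```text
time: 24.02
tool_pos: [494.3, 292.3, 37.9]
tcp_rot: [0.0, 0.026, 1.0, 0.0]
ft_force: [1.0, 1.1, -3.5]
grip_width: 0.599
```

>>> {"op": "servo_tool", "data": {"increments": [0,0,-0.04,0,0.6,0,0,-0.08,0,0.6,0,0,-0.1,0,0.6,0,0,-0.1,0,0.6]}}

```text
time: 24.35
tool_pos: [494.3, 292.5, 34.4]
tcp_rot: [0.0, 0.026, 1.0, 0.0]
ft_force: [-1.6, -0.5, 0.7]
grip_width: 0.594
```

Contact; release and rise.

>>> {"op": "servo_tool", "data": {"increments": [0,0,0,0,0.3,0,0,0,0,0,0,0,0,0,0,0,0,0,0,0,0,0,0.4,0,0,0,0,1.2,0,0,0,0,2.0,0,0,0,0,2.9,0,0,0,0,3.8,0,0,0,0,3.8,0,0]}}

```text
time: 25.18
tool_pos: [496.3, 293.3, 193.1]
tcp_rot: [0.005, 0.026, 1.0, 0.002]
ft_force: [-0.0, 0.1, -0.8]
grip_width: 1.004
```

```bash
python3 - <<'E'
from m import *
wrist(['spool'],'w5')
meas(labs=['mat','spool'])
E
```

```text
25.1833 [496.29297874 293.3116624  193.05479207] 1.0044669242531012
spool 0.64 [315.6, 185.7] 47.0 [493.1 291.1] [55. 55.] 88 [493.6 291.4]
scene spool 0.58 n 256 zt 47.0 rect [495.4 291.6] [50. 53.] 53.9 circ [496.  292.5] 28.0 mean [497.3 290.9]
top mat 0.87 n 622 zt 6.0 rect [500. 275.] [99. 62.] 23.6 circ [493.4 290.6] 49.6 mean [499.4 271.1]
```

>>> {"op": "servo_tool", "data": {"increments": [0.1,-0.7,0.1,0,0,0.2,-1.6,0.1,0,0,0.3,-2.6,0.1,0,0,0.4,-3.6,0.1,0,0,0.5,-4.6,0.1,0,0,0.6,-5.6,0.1,0,0,0.7,-6.6,0.1,0,0,0.9,-7.6,0.1,0,0,1.1,-8.6,0.1,0,0,1.3,-9.5,0.1,0,0]}}

```text
time: 26.42
tool_pos: [545.9, -90.0, 189.4]
tcp_rot: [-0.0, 0.026, 1.0, 0.0]
ft_force: [1.3, 0.8, 0.3]
grip_width: 0.999
```

>>> {"op": "servo_tool", "data": {"increments": [0.2,-0.9,0,0,0,0.4,-1.8,0,0,0,0.6,-2.7,0,0,0,0.8,-3.5,0,0,0,1,-4.2,0,0,0,1.16,-4.6,0,0,0,1.16,-4.76,0,0,0,1.16,-4.76,0,0,0,1.16,-4.76,0,0,0]}}

```text
time: 27.17
tool_pos: [592.2, -277.1, 189.4]
tcp_rot: [-0.0, 0.026, 1.0, 0.0]
ft_force: [-0.6, 0.7, 0.3]
grip_width: 1.0
```

```bash
python3 - <<'E'
from m import *
wrist(['jar','bottle'],'w6')
E
```

```text
27.1667 [ 592.20231894 -277.1467991   189.3853077 ] 0.9997481923540127
jar 0.74 [320.0, 204.6] 92.0 [ 591.4 -278.7] [55. 55.] 19 [ 591.9 -278.7]
jar 0.6 [621.0, 241.0] 49.0 [673.6  46.9] [ 6. 27.] 84 [673.8  49.6]
bottle 0.6 [306.6, 115.4] 110.0 [ 518.1 -284.8] [27. 27.] 88 [ 517.9 -284.9]
```

>>> {"op": "servo_tool", "data": {"increments": [0,0,-0.5,0,0,0,0,-1.1,0,0,0,0,-1.7,0,0,0,0,-2.2,0,0,0,0,-2.5,0,0,0,0,-2.62,0,0,0,0,-2.62,0,0.2,0,0,-2.62,0,0.4,0,0,-2.62,0,0.6,0,0,-2.62,0,0.6]}}

```text
time: 28.15
tool_pos: [592.9, -278.2, 86.4]
tcp_rot: [0.001, 0.026, 1.0, -0.001]
ft_force: [-0.1, 0.3, 0.3]
grip_width: 0.723
```

>>> {"op": "servo_tool", "data": {"increments": [0,0,0,0,0.6,0,0,0,0,0.6,0,0,0,0,0.6,0,0,0,0,0.6]}}

```text
time: 28.48
tool_pos: [592.8, -278.1, 85.9]
tcp_rot: [0.001, 0.026, 1.0, -0.0]
ft_force: [-0.8, 1.0, 5.2]
grip_width: 0.636
```

>>> {"op": "servo_tool", "data": {"increments": [0,0,0.2,0,0.6,0,0,0.6,0,0.6,0,0,1.2,0,0.6,0,0,1.8,0,0.6,0,0.2,2.2,0,0.6,-0.1,0.7,2.5,0,0.6,-0.2,1.3,2.5,0,0.6,-0.3,2.0,2.5,0,0.6,-0.4,2.7,2.5,0,0.6,-0.5,3.4,2.5,0,0.6]}}

```text
time: 29.32
tool_pos: [571.8, -140.7, 185.0]
tcp_rot: [-0.0, 0.026, 1.0, 0.0]
ft_force: [0.0, -0.1, -2.5]
grip_width: 0.637
```

>>> {"op": "servo_tool", "data": {"increments": [-0.1,0.7,0,0,0.6,-0.2,1.4,0,0,0.6,-0.3,2.1,0,0,0.6,-0.4,2.8,0,0,0.6,-0.5,3.5,0,0,0.6,-0.56,4.2,0,0,0.6,-0.56,4.9,0,0,0.6,-0.56,5.5,0,0,0.6,-0.56,5.9,-0.2,0,0.6,-0.56,6.11,-0.6,0,0.6]}}

```text
time: 30.15
tool_pos: [550.4, 104.4, 162.3]
tcp_rot: [0.001, 0.025, 1.0, 0.0]
ft_force: [0.9, 1.5, -2.4]
grip_width: 0.638
```

>>> {"op": "servo_tool", "data": {"increments": [0,0,-0.4,0,0.6,0,0,-0.9,0,0.6,0,0,-1.3,0,0.6,0,0,-1.55,0,0.6,0,0,-1.68,0,0.6,0,0,-1.7,0,0.6,0,0,-1.7,0,0.6]}}

```text
time: 30.73
tool_pos: [550.3, 102.3, 93.6]
tcp_rot: [0.0, 0.026, 1.0, -0.0]
ft_force: [0.2, 0.4, -2.2]
grip_width: 0.635
```

>>> {"op": "servo_tool", "data": {"increments": [0,0,-0.04,0,0.6,0,0,-0.07,0,0.6,0,0,-0.07,0,0.6,0,0,-0.07,0,0.3,0,0,-0.07,0,0,0,0,-0.07,0,0,0,0,0.4,0,0,0,0,1.2,0,0,0,0,1.8,0,0,0,0,2.4,0,0]}}

```text
time: 31.57
tool_pos: [550.1, 102.4, 190.7]
tcp_rot: [0.0, 0.026, 1.0, -0.0]
ft_force: [0.2, -1.1, -0.0]
grip_width: 1.0
```

>>> {"op": "servo_tool", "data": {"increments": [-0.1,-0.9,0.1,0,0,-0.2,-1.9,0.1,0,0,-0.3,-2.9,0.1,0,0,-0.4,-3.9,0.1,0,0,-0.5,-4.9,0.1,0,0,-0.6,-5.9,0.1,0,0,-0.7,-6.9,0.1,0,0,-0.8,-7.9,0.1,0,0,-0.81,-8.7,0.1,0,0,-0.81,-9.4,0,0,0]}}

```text
time: 32.4
tool_pos: [517.3, -276.3, 189.9]
tcp_rot: [0.001, 0.026, 1.0, -0.001]
ft_force: [0.0, -0.2, 0.0]
grip_width: 1.002
```

>>> {"op": "servo_tool", "data": {"increments": [0,-0.26,0,0,0,0,-0.26,0,0,0,0,-0.26,-0.4,0,0,0,-0.26,-1,0,0,0,-0.26,-1.6,0,0,0,-0.26,-2.2,0,0,0,-0.26,-2.6,0,0,0,-0.26,-2.8,0,0,0,-0.26,-2.8,0,0,0,-0.26,-2.8,0,0]}}

```text
time: 33.23
tool_pos: [518.2, -283.3, 78.0]
tcp_rot: [0.0, 0.025, 1.0, -0.0]
ft_force: [-0.7, -0.1, 1.3]
grip_width: 1.001
```

>>> {"op": "servo_tool", "data": {"increments": [0,0,0,0,0.2,0,0,0,0,0.4,0,0,0,0,0.7,0,0,0,0,0.7,0,0,0,0,0.7,0,0,0,0,0.7,0,0,0,0,0.7,0,0,0,0,0.7]}}

```text
time: 33.9
tool_pos: [517.7, -284.0, 77.2]
tcp_rot: [0.0, 0.026, 1.0, 0.0]
ft_force: [-1.4, 0.2, 1.2]
grip_width: 0.537
```

>>> {"op": "servo_tool", "data": {"increments": [0,0,0.2,0,0.7,0,0,0.6,0,0.7,0,0,1.2,0,0.7,0,0,1.8,0,0.7,0,0.2,2.2,0,0.7,0.1,0.6,2.5,0,0.7,0.2,1.2,2.5,0,0.7,0.3,1.8,2.5,0,0.7,0.4,2.4,2.5,0,0.7,0.5,3.0,2.5,0,0.7]}}

```text
time: 34.73
tool_pos: [537.6, -162.9, 177.5]
tcp_rot: [-0.0, 0.026, 1.0, -0.0]
ft_force: [1.1, 0.2, -1.5]
grip_width: 0.545
```

>>> {"op": "servo_tool", "data": {"increments": [0.1,0.6,0,0,0.7,0.2,1.2,0,0,0.7,0.24,1.8,0,0,0.7,0.24,2.4,0,0,0.7,0.24,2.9,0,0,0.7,0.24,3.2,-0.2,0,0.7,0.24,3.23,-0.6,0,0.7,0.24,3.23,-1.2,0,0.7,0.24,3.23,-1.8,0,0.7,0.24,3.23,-2.2,0,0.7]}}

```text
time: 35.57
tool_pos: [546.4, -34.8, 86.7]
tcp_rot: [-0.001, 0.026, 1.0, 0.0]
ft_force: [-0.2, -0.4, -1.5]
grip_width: 0.54
```

>>> {"op": "servo_tool", "data": {"increments": [0,0,-0.05,0,0.7,0,0,-0.1,0,0.7,0,0,-0.12,0,0.7,0,0,-0.12,0,0.7]}}

```text
time: 35.9
tool_pos: [547.8, -35.0, 85.2]
tcp_rot: [0.001, 0.026, 1.0, -0.0]
ft_force: [0.4, 0.1, -1.7]
grip_width: 0.536
```

>>> {"op": "servo_tool", "data": {"increments": [0,0,-0.04,0,0.7,0,0,-0.07,0,0.7,0,0,-0.08,0,0.7,0,0,-0.08,0,0.3,0,0,-0.08,0,0,0,0,-0.08,0,0,0,0,0.4,0,0,0,0,1.2,0,0,0,0,2,0,0,0,0,2.8,0,0]}}

```text
time: 36.73
tool_pos: [547.0, -34.7, 197.7]
tcp_rot: [-0.0, 0.026, 1.0, 0.0]
ft_force: [0.4, -0.7, 0.2]
grip_width: 0.994
```

>>> {"op": "servo_tool", "data": {"increments": [-0.3,-0.8,0.1,0,0,-0.6,-1.6,0.1,0,0,-0.95,-2.4,0.1,0,0,-1.3,-3.2,0.1,0,0,-1.65,-4,0.1,0,0,-2,-4.8,0.1,0,0,-2.3,-5.6,0.1,0,0,-2.61,-6.2,0.1,0,0,-2.61,-6.38,0.1,0,0,-2.61,-6.38,0,0,0]}}

```text
time: 37.57
tool_pos: [442.8, -291.5, 196.7]
tcp_rot: [0.001, 0.027, 1.0, -0.001]
ft_force: [-0.2, 0.4, -0.6]
grip_width: 0.999
```

>>> {"op": "servo_tool", "data": {"increments": [0,0,-0.5,0,0,0,0,-1.1,0,0,0,0,-1.7,0,0,0,0,-2.2,0,0,0,0,-2.6,0,0,0,0,-2.75,0,0,0,0,-2.75,0,0,0,0,-2.75,0,0]}}

```text
time: 38.23
tool_pos: [443.5, -289.5, 86.8]
tcp_rot: [0.0, 0.025, 1.0, -0.0]
ft_force: [0.3, 0.0, 0.5]
grip_width: 1.0
```

>>> {"op": "servo_tool", "data": {"increments": [0,0,0,0,0.2,0,0,0,0,0.4,0,0,0,0,0.7,0,0,0,0,0.7,0,0,0,0,0.7,0,0,0,0,0.7,0,0,0,0,0.7,0,0,0,0,0.7]}}

```text
time: 38.9
tool_pos: [442.9, -290.0, 86.4]
tcp_rot: [0.0, 0.026, 1.0, -0.0]
ft_force: [-0.6, 0.9, 1.8]
grip_width: 0.544
```

>>> {"op": "servo_tool", "data": {"increments": [0,0,0.2,0,0.7,0,0,0.6,0,0.7,0,0,1.2,0,0.7,0,0,1.8,0,0.7,0,0.2,2.4,0,0.7,0,0.6,2.75,0,0.7,0,1.2,2.75,0,0.7,0.1,1.8,2.75,0,0.7,0.1,2.5,2.75,0,0.7,0.2,3.2,2.75,0,0.7]}}

```text
time: 39.73
tool_pos: [450.3, -160.8, 196.6]
tcp_rot: [-0.0, 0.026, 1.0, 0.0]
ft_force: [0.2, 0.2, -1.5]
grip_width: 0.54
```

>>> {"op": "servo_tool", "data": {"increments": [0.1,0.7,0,0,0.7,0.2,1.4,0,0,0.7,0.3,2.1,0,0,0.7,0.4,2.8,0,0,0.7,0.6,3.5,0,0,0.7,0.78,4.1,0,0,0.7,0.78,4.6,0,0,0.7,0.78,4.88,-0.2,0,0.7,0.78,4.88,-0.6,0,0.7,0.78,4.88,-1,0,0.7]}}

```text
time: 40.57
tool_pos: [481.9, 33.6, 155.8]
tcp_rot: [0.0, 0.025, 1.0, -0.0]
ft_force: [-0.4, -0.6, -2.8]
grip_width: 0.543
```

>>> {"op": "servo_tool", "data": {"increments": [0,0,-0.4,0,0.7,0,0,-0.9,0,0.7,0,0,-1.3,0,0.7,0,0,-1.5,0,0.7,0,0,-1.56,0,0.7,0,0,-1.56,0,0.7]}}

```text
time: 41.07
tool_pos: [482.0, 33.0, 93.7]
tcp_rot: [-0.0, 0.026, 1.0, 0.0]
ft_force: [-0.1, 0.6, -1.4]
grip_width: 0.543
```

>>> {"op": "servo_tool", "data": {"increments": [0,0,-0.04,0,0.7,0,0,-0.06,0,0.7,0,0,-0.06,0,0.7,0,0,-0.06,0,0.3,0,0,-0.06,0,0,0,0,-0.06,0,0,0,0,0.4,0,0,0,0,1.2,0,0,0,0,2,0,0,0,0,2.8,0,0]}}

```text
time: 41.9
tool_pos: [481.8, 33.3, 207.5]
tcp_rot: [-0.0, 0.026, 1.0, 0.0]
ft_force: [0.4, 0.4, -0.3]
grip_width: 0.995
```

>>> {"op": "servo_tool", "data": {"increments": [-0.5,-0.9,0.5,0,0,-1,-1.8,1,0,0,-1.5,-2.7,1,0,0,-2,-3.5,1,0,0,-2,-3.5,1,0,0,-2,-3.5,1,0,0,-2,-3.5,1,0,0]}}

```text
time: 42.48
tool_pos: [402.3, -106.5, 246.1]
tcp_rot: [0.0, 0.026, 1.0, 0.0]
ft_force: [-0.3, 0.8, -0.0]
grip_width: 0.997
```

```bash
python3 - <<'E'
from m import *
meas(labs=['bottle','tin','jar','spool','mat'])
save(get_image('scene'),'scene3'); save(get_image('top'),'top3')
E
```

```text
scene bottle 0.87 n 125 zt 114.0 rect [550.5 -34.3] [25. 25.] 53.9 circ [550.4 -34.4] 13.9 mean [551.8 -35.1]
scene tin 0.74 n 285 zt 120.0 rect [509.6  24. ] [ 55. 106.] 69.2 circ [507.2  17.8] 57.2 mean [493.3  29.4]
scene jar 0.84 n 250 zt 87.0 rect [378.8 154.7] [54. 56.] 63.0 circ [378.  154.2] 28.9 mean [380.8 152.9]
scene jar 0.69 n 565 zt 87.0 rect [678.3  73.5] [55. 55.] 33.1 circ [678.5  74.1] 28.8 mean [679.7  72.4]
scene jar 0.67 n 398 zt 97.0 rect [552.5 103.7] [55. 56.] 23.1 circ [550.8 104.3] 29.8 mean [554.1 102.1]
scene spool 0.58 n 266 zt 48.0 rect [496.4 292.5] [53. 56.] 56.9 circ [495.4 292.2] 28.7 mean [497.5 291.4]
scene mat 0.8 n 435 zt 7.0 rect [499.3 289.6] [97. 88.] 43.4 circ [496.6 292.9] 50.7 mean [505.9 284.6]
top bottle 0.85 n 168 zt 115.0 rect [546.6 -35.1] [26. 26.] 1.6 circ [547.2 -35.1] 13.7 mean [547.3 -35. ]
top tin 0.76 n 498 zt 121.0 rect [481.7  33.2] [48. 48.] 86.8 circ [481.7  32.4] 31.6 mean [482.   32.8]
top jar 0.82 n 614 zt 88.0 rect [674.5  72.2] [54. 54.] 68.7 circ [675.   72.5] 28.0 mean [674.8  72.4]
top jar 0.8 n 662 zt 98.0 rect [549.1 101.7] [54. 54.] 48.2 circ [549.1 102.5] 28.1 mean [548.9 102.1]
top jar 0.74 n 699 zt 88.0 rect [376.1 153.6] [54. 55.] 2.1 circ [375.8 153.3] 28.3 mean [376.  153.1]
top spool 0.96 n 583 zt 48.0 rect [493.  291.6] [52. 53.] 1.6 circ [493.1 291.8] 27.8 mean [492.9 291.4]
top mat 0.66 n 910 zt 6.0 rect [492.5 292.1] [98. 97.] 64.1 circ [493.  292.3] 50.0 mean [492.8 284.6]
```

View pics/scene3.png

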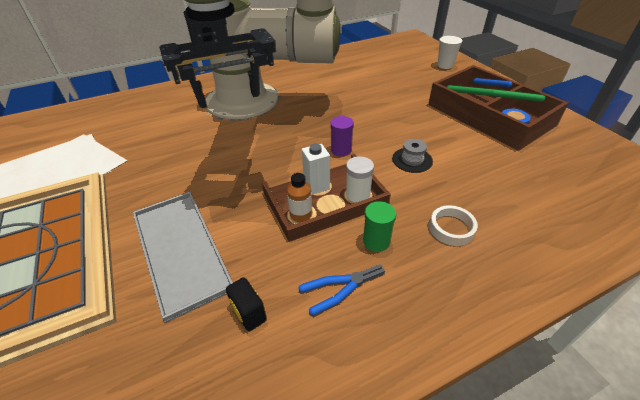

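View pics/top3.png

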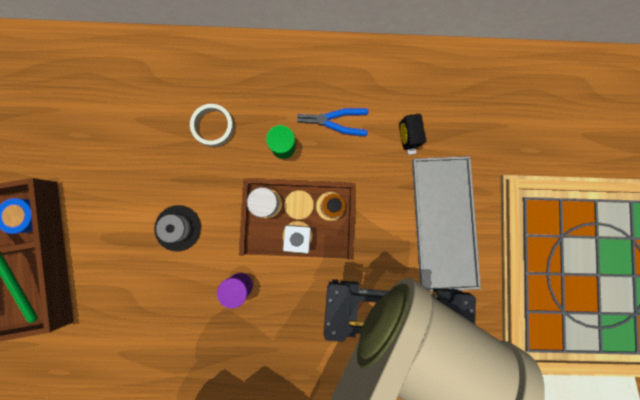

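The pictures show the bottle (330,206), tin (297,239) and jar (263,203) back in the box in the top view. The spool is in the middle of the mat (173,229), and the tray is empty.

```bash
python3 -c "
from h import *
print(job.finish_job())"
```

```text
the job is handed in; nothing more can be done
None
```

The job is done and handed in at about 42 s of the 141 s allowed; no verdict is reported. I moved the tin, bottle and jar upright into the side tray, set the spool on the mat, then put the jar, bottle and tin back in the box.

**Placement:** In the last top-camera picture, the bottle, tin and jar each measure within about 1 mm of where they stood at the start. The spool is within about 1 mm of the mat's centre. All top heights match upright standing.

**Bystanders:** The pliers, tape roll and tape measure show at the same places in the picture. I did not measure them again at the end.

**Disagreements:**
- The scene and top cameras differ by about 3 mm in x throughout, consistent with their calibration error.
- The last scene-camera reading of the tin was spoiled by stray points, so I relied on the top camera for it.
- The gripper read about 53 mm while holding the 56 mm spool, but a picture after lifting showed it held upright and centred.

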